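Feed a sample cassette under the detector with the push stick

ROBOT

A 6-joint arm with a two-finger parallel gripper is mounted at the origin on the work surface. World frame = base frame: x ahead of the robot, y to its left, z up, the work surface at z = 0. Lengths are in m, angles in rad, forces in N, time in s.
With the tool pointing down it reaches from about 0.35 to 0.725 m from the base axis. Payload 4.3 kg.
Tool frame: the origin (TCP) lies midway between the tips of the shut fingers; the grasp point (between the pads) lies 19 mm behind it (robot.grip_point_offset is the distance from the TCP to the grasp point, in m); z points along the fingers, y is the line along which they close (so a half turn about z gives the same grasp; the last joint's range is limited). The gripper opens to 85 mm and grips with 20 to 120 N. Pads are 22 mm wide; open, the fingers measure 114 mm over their backs; the gripper's body (76 mm by 85 mm) begins 54 mm behind the grasp point. The pads swing forward as they close: fully open they stand 13 mm farther back than shut.
Start: joints at [-1.321, 0.377, 0.081, 1.274, 0, 1.46], TCP at [0.202, -0.538, 0.231] pointing down, gripper open.
Joint ranges: [-2.72, 2.72], [-0.84, 1.66], [-1.02, 1.22], [-1.77, 2.12], [-1.37, 1.28], [-3.14, 3.14]. Speed limits (rad/s): [2.57, 2.57, 3.14, 3.14, 3.14, 3.14].

INTERFACE

Orientations are given as a rotation vector (axis times angle).
In Python, from workcell import robot gives the robot as it stands.
- The arm moves only by the tool send_rows, never from a script. Its argument "deltas" is one flat list of numbers, 5 for each row, row after row: the opening, from 0 (shut) to 1 (fully open), then the shift along the tool's x, y, z in mm, then the turn about the tool's z in rad. A call has 1 to 5 rows; each row is the pose to reach, as a shift and turn from the pose commanded when the call began, along the tool's axes at that moment; what a row does not reach only later rows make up. A row lasts 1/12 s, in which the tool goes at most 41.7 mm and 7.16 degrees, less where a joint would pass 70% of its speed; a pose out of reach is approached as far as the arm can. A call with a gripper value outside its range is refused whole. The fingers move at their own pace and stop on an object; "newtons" is the grip in N (left out, the last holds). Time passes only in rows, so rows that repeat a pose let the fingers close. It gives the time, the measured TCP pose, the force, the opening and the grip force at its end, in the units of the state.
- robot.observe(): the state, without advancing time (a new reading comes with each control period).
- robot.read_camera(name): name is "side" or "top" or "wrist"; returns the picture (480x640x3 uint8, red, green, blue); there is no depth.
- robot.camera_params(name): a dict with "fx", "fy", "cx", "cy" (pixels), "dist" ([k1, k2, p1, p2, k3] as OpenCV has them; the pictures are not rectified), "camera_from_world" (4x4, takes a point from world to camera coordinates). Camera axes: x right, y up, looking along -z (the intrinsics and any distortion apply to the point x, -y, -z); pixel columns grow to the right and rows downward; lengths in m; the calibration is good to about 2 mm. A picture is of the moment at which its call begins: read the wrist's pose just before it. camera_params takes no time and is no camera call; for the wrist camera it gives the pose at the moment of the call.
- robot.close_job(): hands the job in; it is judged then, once.
The state is a dict: "time": time; "qpos": joint angles; "qd": joint speeds; "tau": joint torques, N m; "eef_pos": TCP position; "tcp_rot": TCP orientation; "ft_force": force on the tool from outside, world axes, zero at the start; "moment": the same for the moment, N m; "gripper_width": finger opening in m; "grip_force": force on a finger pad.
Only numpy, scipy, OpenCV 4.12 (cv2) and the standard library are available. Lean on these libraries where they do the work, as an engineer would, in place of code of your own. Each camera call takes 0.05 s, during which the arm holds its last target. There are 200 camera calls.

TASK

Use the push stick to slide the orange-topped sample cassette off the open deck, into the guide channel and through under the detector until it is fully home against the red end stop; the sample is active, so only the stick may touch it, and it must stay flat. Then stand the stick back upright on its foot, wholly on the blue round pad, and let go. Do not bump the detector, and leave everything else on the bench where it is.

Things in the scene. Friction and masses are not known exactly. Their poses are not given: they have to be found in the camera images.
- feeder: Fixed sample feeder, grey sheet with aluminium strips. Origin on the channel's centre line at its mouth, on the bench top; x down the channel to the end stop, y left, z up. Flat floor 6 mm above the bench: open deck x -190 to 0, y -35 to 115 mm, then the channel x 0 to 200, 46 mm wide between walls 10 mm thick, tops 26 mm above the bench. Red end stop: face at x = 200.
- mouth (a point): Channel mouth on its floor (feeder x 0, y 0, z 6 mm); axes as the feeder. The wall at y = -23 mm (inner face) runs on back along the whole deck to x = -190 as a straight fence; the wall at y = +23 starts at the mouth with a short lead-in flaring out to about x = -17, y = 45. The deck's other two sides are open, without rims.
- detector: Grey detector bridge fixed to the feeder, same origin and axes. Two legs outside the channel (x 75 to 125, y +-40 to +-54 mm) carry a head spanning x 70 to 130, y -65 to 65, from 120 to 185 mm above the bench, with a dark cylinder 48 mm wide on top up to 220 mm. The passage below the head is open to 120 mm above the bench.
- home (a point): Point on the channel floor where the centre of the cassette's underside lies when it is against the end stop (feeder x 170, y 0, z 6 mm); axes as the feeder. A brass patch marks the place, x 140 to 200 mm.
- cassette: White plastic cassette with an orange top carrying three dark dots, a flat block 60 (x) x 40 (y) x 22 mm high, 0.12 kg nominal, sliding freely. Origin at the centre of its underside, x along its length. It starts lying on the feeder's deck, askew by up to 35 degrees. It may go in either end first.
- stick: Push stick, 0.26 kg, most in the foot: flat steel foot 50 (x) x 32 (y) x 20 mm high; from the centre of its top a 14 x 14 mm square shaft 160 mm long leans back 35 degrees from vertical, towards -x, ending at (-92, 0, 151) mm; upper half has a red sleeve. Origin: centre of the foot's underside; x forward, z up; shaft sides face +-y. Starts standing freely on the blue pad.
- stick_grip (a point): Grip point on the shaft's axis in the red sleeve, 120 mm up the shaft: (-69, 0, 118) mm in the stick's frame; axes as the stick. Held along the shaft, the gripper stays outside while the foot reaches under the detector.
- pad: Fixed blue round parking pad for the stick, 130 mm across, 3 mm thick; origin at the centre of its underside.
- vial_rack: Bystander: blue rack 60 (x) x 110 (y) mm with eight amber vials with white caps, 63 mm high in all; origin under its centre.
- lead_pot: Bystander: yellow shielded pot 60 mm across, 74 mm high; origin under its centre.
- tip_box: Bystander: green box with white lid, 110 (x) x 75 (y) x 54 mm high; origin under its centre.
- beaker: Bystander: glass beaker 66 mm across, 85 mm high; origin under its centre.
- bottle: Bystander: amber bottle 64 mm across, 170 mm high; origin under its centre.
- timer: Bystander: white square timer with a red dial, 56 x 56 x 34 mm high; origin under its centre.
- counted: Bystander: a grey-topped cassette, already counted, 60 x 40 x 22 mm, lying beyond the end stop; origin under its centre.
There are look-alikes about, which are no part of the job. There is more than one size of the stick; the one meant has the size given above. Of the things that look like the pad, take the one that is farthest to the robot's right at the start.

How it is judged:
On the way, in this order (a step that is already met when the one before it is completed fails the run):
1. the cassette passes through the channel under the detector, pushed by the stick (x of cassette in the frame of feeder between 0.05 and 0.14 m and contact force between stick and cassette above 0.05 N and y of cassette in the frame of feeder between -0.007 and 0.007 m and z of cassette in the frame of feeder between 0.002 and 0.01 m and angle between the x axis of cassette and the x axis of feeder, either way round below 0.15 rad), for 0.05 s.
2. the cassette is fully home against the end stop (x of cassette in the frame of feeder above 0.165 m and y of cassette in the frame of feeder between -0.007 and 0.007 m and z of cassette in the frame of feeder between 0.002 and 0.01 m and angle between the x axis of cassette and the x axis of feeder, either way round below 0.15 rad), for 0.2 s.
At the end, for the whole second after the job is handed in: The cassette lies flat in the channel within 5 mm of the end stop, at rest; the push stick stands upright on its foot on the blue pad (centre within 45 mm of the pad's centre, which is wholly on it), released and at rest; all bystanders are within 20 mm of where they were (all of step 2 and linear speed of each of cassette, stick below 0.02 m/s and angle between stick's own z axis and vertical below 0.08 rad and horizontal distance between stick and pad below 0.045 m and z of stick in the frame of pad between 0 and 0.007 m and distance of each of vial_rack, lead_pot, tip_box, beaker, bottle, timer, counted from where it was at the start of the episode below 0.02 m); the robot touches nothing.
It fails at once if the gripper or arm touches the cassette (contact force between any of the fingers, the arm and cassette above 0.5 N).
It fails at once if the cassette is tipped (angle between cassette's own z axis and vertical above 0.25 rad).
It fails at once if the detector is bumped (over 5 N) (contact force between detector and anything else above 5 N).
It fails at once if a bystander is moved more than 20 mm (distance of any of vial_rack, lead_pot, tip_box, beaker, bottle, timer, counted from where it was at the start of the episode above 0.02 m).
It also fails if it takes over 72 s, if anything falls off the work surface, if the arm or the gripper's body presses on something with over 40 N, if the wrist force passes 120 N, or if a joint passes its speed limit or range.

## Working session

There is one attempt and no reset: what is moved stays moved. The work goes in short steps, Python scripts to look and compute and a tool call to move; the robot and the scene stay as the last step left them, time stands still between calls to the robot, and variables do not carry over. Pictures are saved under pics/ and viewed, at most 10 in all, crops included, and the job is handed in when it is done.

Besides the shell and the picture viewer there is one more tool, called after "Request:" as a command line: name --argument value ..., lists and objects as JSON in quotes. send_rows: Moves the arm, as the interface text tells. Its arguments: {"type":"object","properties":{"deltas":{"type":"array"},"newtons":{"type":"number"}},"required":["deltas"]}

```bash
mkdir -p pics; ls; cat > h.py <<'E'
import numpy as np, cv2
from scipy.spatial.transform import Rotation as R
from workcell import robot
def save(n,f):
    p=robot.camera_params(n); im=robot.read_camera(n); cv2.imwrite('pics/'+f+'.png',im[:,:,::-1]); return im,p
def K(p): return np.array([[p['fx'],0,p['cx']],[0,p['fy'],p['cy']],[0,0,1.]])
def ray(p,uv,z):
    u=cv2.undistortPoints(np.array(uv,float).reshape(-1,1,2),K(p),np.array(p['dist'],float)).reshape(-1,2)
    T=np.linalg.inv(np.array(p['camera_from_world'])); out=[]
    for a,b in u:
        d=T[:3,:3]@np.array([a,-b,-1.]); o=T[:3,3]; out.append(o+d*(z-o[2])/d[2])
    return np.array(out)
def proj(p,X):
    T=np.array(p['camera_from_world']); c=np.atleast_2d(X)@T[:3,:3].T+T[:3,3]; c=c*[1,-1,-1]
    return cv2.projectPoints(c,np.zeros(3),np.zeros(3),K(p),np.array(p['dist'],float))[0].reshape(-1,2)
E
python3 - <<'E'
from h import *
for n in ('top','side'):
    im,p=save(n,n+'0'); print(n,np.linalg.inv(p['camera_from_world'])[:3,3], p['fx'],p['dist'])
print(robot.observe())
E
```

```text
pics
top [0.39604697 0.05028187 1.20821299] 464.3856526304643 [-0.12317288  0.          0.          0.          0.        ]
side [0.0688298  0.64355875 1.00349126] 450.9129749584189 [-0.06984258  0.          0.          0.          0.        ]
{'time': 0.1, 'qpos': array([-1.32130120e+00,  3.78014780e-01,  7.97275035e-02,  1.27439332e+00,
        4.84486850e-05,  1.46052758e+00]), 'qd': array([ 0.00205716, -0.0020008 ,  0.00186557,  0.00031633, -0.00041539,
        0.00258437]), 'tau': array([ 1.14476530e-03, -4.64692533e+01,  2.70582515e+01,  1.20499576e-02,
       -1.48845820e-04, -8.33739648e-06]), 'eef_pos': array([ 0.20231799, -0.53758882,  0.23042777]), 'tcp_rot': array([-3.08904982e+00, -5.61736094e-01,  1.29878374e-04]), 'ft_force': array([-0.2167122 ,  0.10941931, -0.29841849]), 'moment': array([-0.01423226, -0.03682093, -0.01057616]), 'grip_force': 0.0, 'gripper_width': 0.08540239445637517}
```

View pics/top0.png

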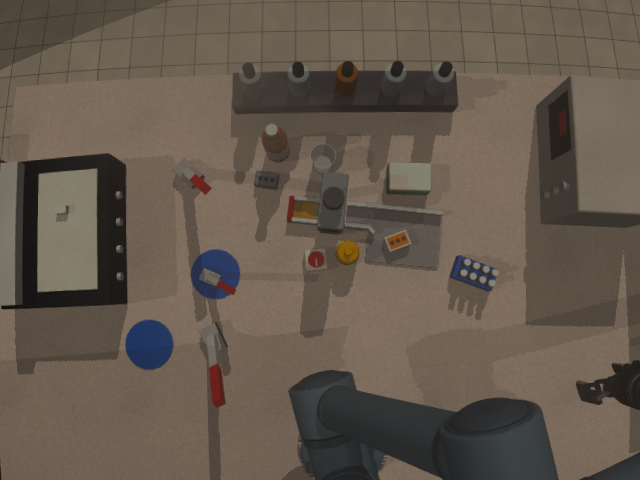

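View pics/side0.png

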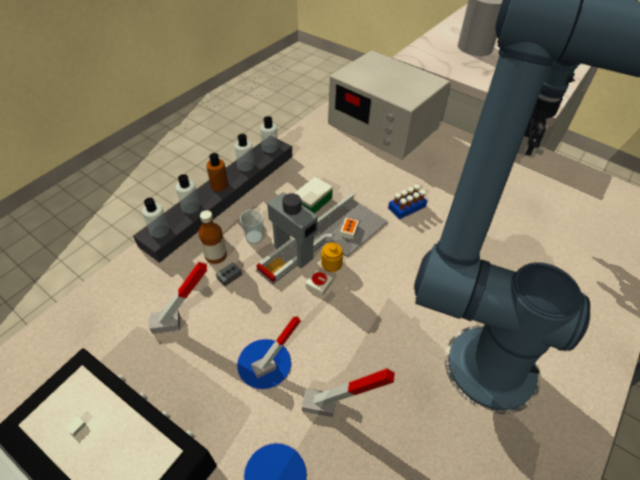

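The top view shows the deck at (365-440,205-268), the cassette at (397,240) and the end stop at (291,210). There are three stick candidates at (215,277) on a pad, (192,180) and (214,360). The two pads are at (215,274) and (149,344). The rightmost pad is (215,274), and I'll check the stick on it by size.

```bash
python3 - <<'E'
from h import *
t=cv2.imread('pics/top0.png')
a=cv2.resize(t[185:275,280:450],None,fx=4.6,fy=4.6,interpolation=cv2.INTER_CUBIC)[:, :782]
b=cv2.resize(t[245:305,185:250],None,fx=3,fy=3,interpolation=cv2.INTER_CUBIC)
c=cv2.resize(t[155:200,165:220],None,fx=3,fy=3,interpolation=cv2.INTER_CUBIC)
d=cv2.resize(t[318:378,190:240],None,fx=3,fy=3,interpolation=cv2.INTER_CUBIC)
im=np.zeros((600,800,3),np.uint8); im[:a.shape[0],:a.shape[1]]=a
x=0
for q in (b,c,d): im[416:416+q.shape[0],x:x+q.shape[1]]=q; print(x,q.shape); x+=q.shape[1]+10
cv2.imwrite('pics/crop1.png',np.clip(im*1.5,0,255).astype(np.uint8))
E
```

```text
0 (180, 195, 3)
205 (135, 165, 3)
380 (180, 150, 3)
```

View pics/crop1.png

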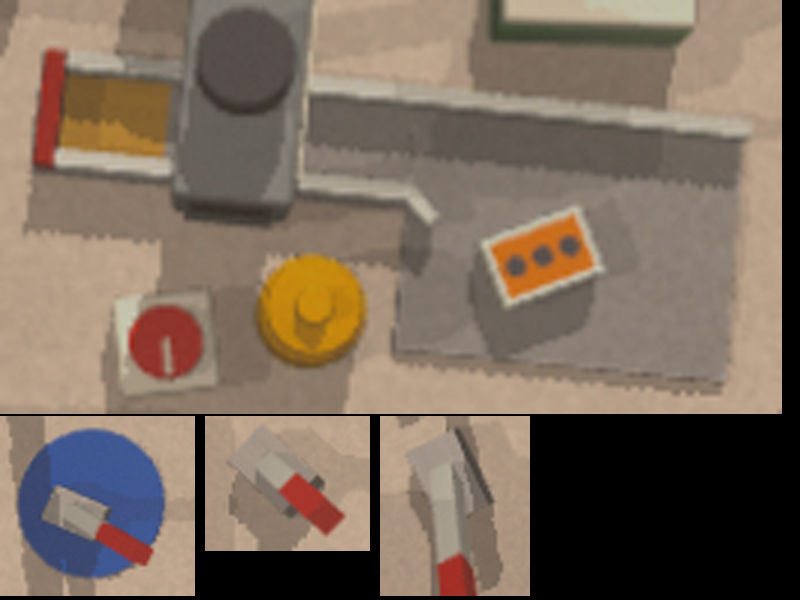

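Crop1 shows the stick on the pad with the foot's rear-top corner at (61,487). It is the smallest of the three; the second is about 36 mm wide or more, the third about 44 mm. The deck's near corners are (396,352) and (722,381), the fence end is at (748,138), and the cassette's top corners are (482,243), (578,208), (604,270) and (508,305).

```bash
python3 - <<'E'
from h import *
p=robot.camera_params('top')
c=lambda L:np.array(L)/4.6+[280,185]
a=ray(p,c([(396,352),(722,381)]),.006); f=ray(p,c([(748,138)]),.026)
ex=a[0]-a[1]; print('deck',a,'len',np.linalg.norm(ex)); th=np.arctan2(ex[1],ex[0])
model=np.array([[0,.115],[-.19,.115],[-.19,-.023]]); W=np.vstack([a,f])[:,:2]
mc,wc=model.mean(0),W.mean(0); U,S,V=np.linalg.svd((model-mc).T@(W-wc)); Rm=(U@V).T; t=wc-Rm@mc
th=np.arctan2(Rm[1,0],Rm[0,0]); print('feeder',t,np.degrees(th),'res',W-(model@Rm.T+t))
k=ray(p,c([(482,243),(578,208),(604,270),(508,305)]),.028)[:,:2]
print('cass world',k.mean(0),'feeder',(k.mean(0)-t)@Rm,'edges',np.linalg.norm(k[1]-k[0]),np.linalg.norm(k[2]-k[1]), 'ang',np.degrees(np.arctan2(*(k[0]-k[1])[::-1]))-np.degrees(th))
b=lambda L:np.array(L)/3+[185,245]
pc=ray(p,b([(92,503-416)]),.003)[0]; print('pad',pc)
s=ray(p,b([(61,71),(108,92),(45,101)]),.023); print('stick foot',s, [np.linalg.norm(s[i]-s[0]) for i in (1,2)])
g=b([(147,140)]); print('tip',ray(p,g,.154))
w=robot.camera_params('wrist'); T=np.linalg.inv(w['camera_from_world']); o=robot.observe(); r=R.from_rotvec(o['tcp_rot'])
print('wrist cam in tool',r.inv().apply(T[:3,3]-o['eef_pos']), r.inv().apply(-T[:3,2]), 'toolx',r.apply([1,0,0]),robot.grip_point_offset)
E
```

```text
deck [[ 0.47120342 -0.06726146  0.006     ]
 [ 0.45197941 -0.25234876  0.006     ]] len 0.18608296945826028
feeder [ 0.58548026 -0.07700113] 84.03666189285033 res [[ 0.00010085 -0.00220791]
 [ 0.00061633  0.00167662]
 [-0.00071718  0.0005313 ]]
cass world [ 0.52196309 -0.14857465] feeder [-0.07778513  0.05573753] edges 0.057741006730006275 0.03752419092606831 ang 25.175879835522494
pad [0.44348175 0.3249665  0.003     ]
stick foot [[0.45662839 0.34749239 0.023     ]
 [0.43830576 0.30651831 0.023     ]
 [0.43103718 0.36115461 0.023     ]] [np.float64(0.044884228970308374), np.float64(0.029009767972932116)]
tip [[0.39707092 0.24812095 0.154     ]]
wrist cam in tool [ 6.91167389e-02 -1.30480238e-04 -1.42392006e-01] [-2.74164121e-01  1.61248700e-04  9.61682905e-01] toolx [9.35980049e-01 3.52052955e-01 2.55509371e-04] 0.0187
```

```bash
cat >> h.py <<'E'
def plan(wps,start=None):
    """wps: (x,y,z in m, yaw deg of tool x); prints tool-frame shift mm and turn for each call"""
    o=robot.observe()
    if start is None:
        x=R.from_rotvec(o['tcp_rot']).apply([1,0,0]); start=[*o['eef_pos'],np.degrees(np.arctan2(x[1],x[0]))]
    P=np.array(start[:3]); y=np.radians(start[3]); print('from',P.round(4),start[3])
    for w in wps:
        A=np.array([[np.cos(y),np.sin(y),0],[np.sin(y),-np.cos(y),0],[0,0,-1]]) # rows: tool axes
        s=np.round(A@(np.array(w[:3])-P)*1000,1); t=round(-np.radians((w[3]-np.degrees(y)+180)%360-180),3)
        print(list(s),t); P=P+A.T@s/1000; y-=t
E
python3 - <<'E'
from h import *
xy=[(.33,-.40),(.42,-.25),(.44,-.08),(.44,.06),(.42,.18),(.401,.2585),(.401,.2585)]
plan([(*q,.24,20.6+32.2*(i+1)) for i,q in enumerate(xy)])
E
```

```text
from [ 0.2023 -0.5376  0.2304] 20.61293521797198
[np.float64(167.9), np.float64(-83.8), np.float64(-9.6)] -0.562
[np.float64(174.0), np.float64(-19.0), np.float64(0.0)] -0.562
[np.float64(171.0), np.float64(5.2), np.float64(0.0)] -0.562
[np.float64(124.6), np.float64(64.0), np.float64(0.0)] -0.562
[np.float64(78.2), np.float64(93.1), np.float64(0.0)] -0.562
[np.float64(16.8), np.float64(79.0), np.float64(0.0)] -0.562
[np.float64(-0.0), np.float64(0.0), np.float64(0.0)] -0.562
```

Request:
send_rows --deltas '[1,168,-84,-10,-0.56,1,168,-84,-10,-0.56,1,168,-84,-10,-0.56,1,168,-84,-10,-0.56,1,168,-84,-10,-0.56]'

```text
time: 0.52
eef_pos: [0.3321, -0.3969, 0.2412]
tcp_rot: [-2.808, -1.405, -0.002]
ft_force: [-0.6, -0.4, -0.2]
gripper_width: 0.0852
grip_force: 0.0
```

Request:
send_rows --deltas '[1,174,-19,0,-0.56,1,174,-19,0,-0.56,1,174,-19,0,-0.56,1,174,-19,0,-0.56,1,174,-19,0,-0.56]'

```text
time: 0.93
eef_pos: [0.4222, -0.2453, 0.241]
tcp_rot: [-2.307, -2.13, -0.004]
ft_force: [-0.4, -0.4, 0.1]
gripper_width: 0.0854
grip_force: 0.0
```

Request:
send_rows --deltas '[1,171,5,0,-0.56,1,171,5,0,-0.56,1,171,5,0,-0.56,1,171,5,0,-0.56,1,171,5,0,-0.56]'

```text
time: 1.35
eef_pos: [0.4403, -0.0747, 0.241]
tcp_rot: [-1.627, -2.685, -0.004]
ft_force: [-0.1, -0.5, -0.8]
gripper_width: 0.0856
grip_force: 0.0
```

Request:
send_rows --deltas '[1,125,64,0,-0.56,1,125,64,0,-0.56,1,125,64,0,-0.56,1,125,64,0,-0.56,1,125,64,0,-0.56]'

```text
time: 1.77
eef_pos: [0.4408, 0.0632, 0.2409]
tcp_rot: [-0.824, -3.03, -0.001]
ft_force: [-0.2, -0.7, 0.6]
gripper_width: 0.0852
grip_force: 0.0
```

Request:
send_rows --deltas '[1,78,93,0,-0.56,1,78,93,0,-0.56,1,78,93,0,-0.56,1,78,93,0,-0.56,1,78,93,0,-0.56]'

```text
time: 2.18
eef_pos: [0.4217, 0.1817, 0.2408]
tcp_rot: [0.044, -3.14, 0.0]
ft_force: [-0.5, -0.3, -0.1]
gripper_width: 0.0853
grip_force: 0.0
```

Request:
send_rows --deltas '[1,17,79,0,-0.56,1,17,79,0,-0.56,1,17,79,0,-0.56,1,17,79,0,-0.56,1,17,79,0,-0.56]'

```text
time: 2.6
eef_pos: [0.4035, 0.2591, 0.2407]
tcp_rot: [0.906, -3.007, 0.001]
ft_force: [-0.2, -0.1, -0.6]
gripper_width: 0.0853
grip_force: 0.0
```

Request:
send_rows --deltas '[1,0,0,0,-0.56,1,0,0,0,-0.56,1,0,0,0,-0.56,1,0,0,0,-0.56,1,0,0,0,-0.56]'

```text
time: 3.02
eef_pos: [0.4039, 0.2582, 0.2408]
tcp_rot: [1.699, -2.641, -0.0]
ft_force: [0.6, 0.8, 0.3]
gripper_width: 0.0857
grip_force: 0.0
```

```bash
cat >> h.py <<'E'
def stickpts(cx,cy,th,z0):
    c,s=np.cos(np.radians(th)),np.sin(np.radians(th)); L=[]
    for q in [(25,16,20),(25,-16,20),(-25,-16,20),(-25,16,20),(-69,7,118),(-69,-7,118),(-91.8,7,151),(-91.8,-7,151)]:
        L.append((cx+(c*q[0]-s*q[1])/1e3,cy+(s*q[0]+c*q[1])/1e3,z0+q[2]/1e3))
    return np.array(L)
E
python3 - <<'E'
from h import *
im,p=save('wrist','w1'); im=im[:,:,::-1].copy()
u=proj(p,stickpts(.434,.333,66,.003)); print(u.round())
for a in u: cv2.circle(im,tuple(int(v) for v in a),3,(0,255,0),1)
cv2.imwrite('pics/w1m.png',np.clip(im*1.4,0,255).astype(np.uint8))
E
```

```text
[[338. 312.]
 [304. 313.]
 [303. 262.]
 [338. 262.]
 [332. 247.]
 [311. 247.]
 [334. 225.]
 [309. 226.]]
```

View pics/w1m.png

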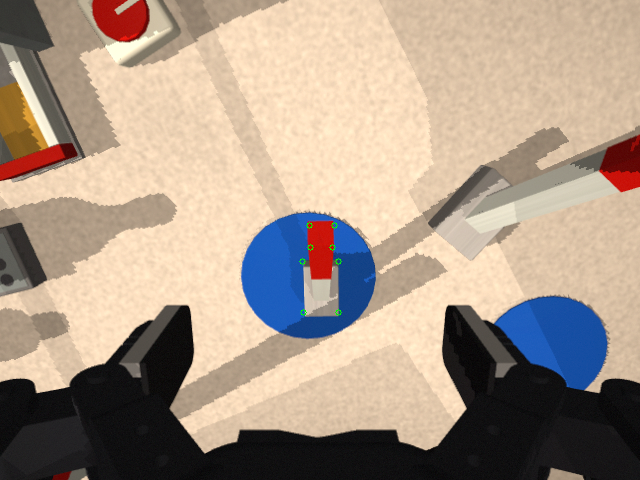

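```bash
python3 - <<'E'
from h import *
plan([(.401,.2585,.160,-114),(.401,.2585,.120,-114)])
E
```

```text
from [0.4039 0.2582 0.2408] -114.4955259800343
[np.float64(0.9), np.float64(2.8), np.float64(80.8)] -0.009
[np.float64(0.0), np.float64(-0.0), np.float64(40.0)] 0.0
```

Request:
send_rows --deltas '[1,1,3,40,-0.009,1,1,3,80,-0.009,1,1,3,105,-0.009,1,1,3,121,-0.009,1,1,3,121,-0.009]'

```text
time: 3.48
eef_pos: [0.3976, 0.257, 0.1163]
tcp_rot: [1.699, -2.633, -0.002]
ft_force: [-0.1, 0.1, -0.1]
gripper_width: 0.0853
grip_force: 0.0
```

Request:
send_rows --deltas '[0,0,0,0,0,0,0,0,0,0,0,0,0,0,0,0,0,0,0,0,0,0,0,0,0]' --newtons 40

```text
time: 3.9
eef_pos: [0.4021, 0.2591, 0.1214]
tcp_rot: [-1.703, 2.637, -0.001]
ft_force: [0.4, 0.3, 0.3]
gripper_width: 0.0258
grip_force: 0.0
```

Request:
send_rows --deltas '[0,0,0,0,0,0,0,0,0,0,0,0,0,0,0,0,0,0,0,0,0,0,0,0,0]' --newtons 110

```text
time: 4.32
eef_pos: [0.4015, 0.2588, 0.1212]
tcp_rot: [-1.704, 2.638, -0.0]
ft_force: [-1.5, -1.3, 5.4]
gripper_width: 0.0119
grip_force: 107.5
```

Request:
send_rows --deltas '[0,0,0,-20,0,0,0,0,-50,0,0,0,0,-80,0,0,0,0,-110,0,0,0,0,-110,0]'

```text
time: 4.73
eef_pos: [0.4038, 0.2599, 0.2357]
tcp_rot: [-1.7, 2.631, -0.002]
ft_force: [1.2, -0.3, -2.0]
gripper_width: 0.0127
grip_force: 107.6
```

```bash
cat >> h.py <<'E'
FO=np.array([.5855,-.077]); FT=84.04; OFF=.0815
def F(x,y):
    c,s=np.cos(np.radians(FT)),np.sin(np.radians(FT)); return FO+[c*x-s*y,s*x+c*y]
def foot(x,y,z): # TCP waypoint for foot centre at feeder x,y and underside z
    return (*F(x-OFF,y),z+.118,FT-180)
E
python3 - <<'E'
from h import *
im,p=save('wrist','w2'); im=im[:,:,::-1].copy()
o=robot.observe();P=o['eef_pos'];x=R.from_rotvec(o['tcp_rot']).apply([1,0,0]);th=np.degrees(np.arctan2(x[1],x[0]))+180
u=proj(p,stickpts(P[0]+OFF*np.cos(np.radians(th)),P[1]+OFF*np.sin(np.radians(th)),th,P[2]-.118)); print(P,th,u.round())
for a in u: cv2.circle(im,tuple(int(v) for v in a),2,(0,255,0),1)
c=cv2.resize(im[200:400,220:420],None,fx=3,fy=3)
cv2.imwrite('pics/w2m.png',np.clip(c*1.4,0,255).astype(np.uint8))
plan([(.40,.10,.231,-112),(.39,-.05,.231,-100),(*F(-78-81.5,115)/1e0,0,0)][:2]+[(*foot(-.078,.117,0)[:2],.231,FT-180),foot(-.078,.117,.040)])
E
```

```text
[0.40310926 0.25955038 0.23304872] 65.72775408532907 [[342. 389.]
 [294. 389.]
 [293. 321.]
 [344. 321.]
 [336. 338.]
 [299. 338.]
 [341. 326.]
 [293. 326.]]
from [0.4031 0.2596 0.233 ] -114.27224591467093
[np.float64(146.7), np.float64(-62.8), np.float64(2.0)] -0.04
[np.float64(142.9), np.float64(-46.8), np.float64(0.0)] -0.209
[np.float64(159.9), np.float64(-91.8), np.float64(0.0)] -0.071
[np.float64(0.0), np.float64(0.0), np.float64(73.0)] 0.0
```

View pics/w2m.png

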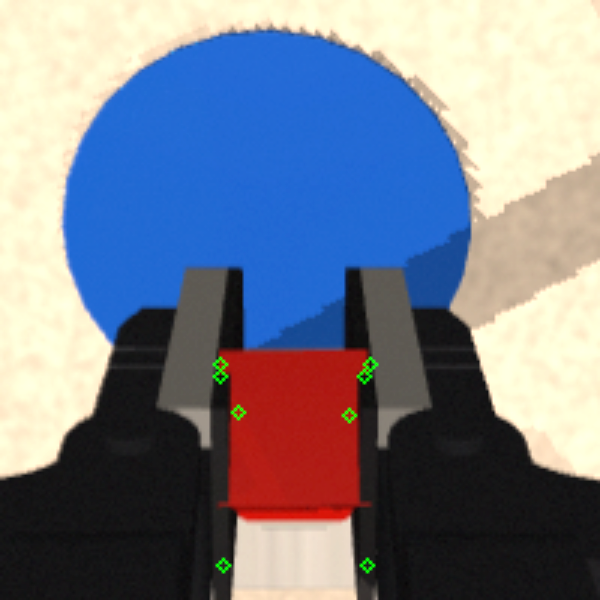

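Request:
send_rows --deltas '[0,147,-63,2,-0.04,0,147,-63,2,-0.04,0,147,-63,2,-0.04,0,147,-63,2,-0.04,0,147,-63,2,-0.04]'

```text
time: 5.2
eef_pos: [0.3963, 0.0933, 0.2262]
tcp_rot: [1.744, -2.606, 0.003]
ft_force: [-1.3, 0.4, -3.7]
gripper_width: 0.0122
grip_force: 108.0
```

Request:
send_rows --deltas '[0,143,-47,0,-0.21,0,143,-47,0,-0.21,0,143,-47,0,-0.21,0,143,-47,0,-0.21,0,143,-47,0,-0.21]'

```text
time: 5.62
eef_pos: [0.3871, -0.0577, 0.2268]
tcp_rot: [2.006, -2.412, 0.003]
ft_force: [0.4, 0.9, -1.3]
gripper_width: 0.0125
grip_force: 108.1
```

Request:
send_rows --deltas '[0,160,-92,0,-0.07,0,160,-92,0,-0.07,0,160,-92,0,-0.07,0,160,-92,0,-0.07,0,160,-92,0,-0.07]'

```text
time: 6.03
eef_pos: [0.4523, -0.2292, 0.2263]
tcp_rot: [2.098, -2.336, 0.001]
ft_force: [0.4, -0.1, -2.2]
gripper_width: 0.0119
grip_force: 108.0
```

Request:
send_rows --deltas '[0,0,0,20,0,0,0,0,40,0,0,0,0,60,0,0,0,0,70,0,0,0,0,70,0]'

```text
time: 6.45
eef_pos: [0.4487, -0.2229, 0.1545]
tcp_rot: [2.102, -2.332, -0.011]
ft_force: [-0.5, 0.5, -3.0]
gripper_width: 0.0122
grip_force: 107.9
```

```bash
python3 - <<'E'
from h import *
o=robot.observe();P=o['eef_pos'];x=R.from_rotvec(o['tcp_rot']).apply([1,0,0]);th=np.degrees(np.arctan2(x[1],x[0]))+180
print(P,th,o['ft_force'],o['moment'])
im=[]
for n in ('side','top'):
    a,p=save(n,n+'1'); a=a[:,:,::-1].copy()
    q=np.array(stickpts(P[0]+.0845*np.cos(np.radians(th)),P[1]+.0845*np.sin(np.radians(th)),th,P[2]-.118))
    u=proj(p,q); m=u[:4].mean(0).astype(int)-[30,20]
    z=cv2.resize(a[m[1]-40:m[1]+70,m[0]-65:m[0]+68],None,fx=6,fy=6,interpolation=cv2.INTER_CUBIC)[:,:400*2]
    for w in u: cv2.circle(z,tuple(int(v) for v in (w-m+[65,40])*6+3),3,(0,255,0),1)
    Q=proj(p,[(*F(*f),h) for *f,h in [(0,.115,.006),(-.19,.115,.006),(-.19,-.023,.026),(0,-.023,.026),(0,.023,.026),(.075,.023,.026)]])
    for w in Q: cv2.circle(z,tuple(int(v) for v in (w-m+[65,40])*6+3),3,(0,0,255),-1)
    im.append(cv2.resize(z,(400,int(400*z.shape[0]/z.shape[1])),interpolation=cv2.INTER_AREA))
    print(n,m)
cv2.imwrite('pics/st1.png',np.clip(np.hstack(im)*1.4,0,255).astype(np.uint8))
E
```

```text
[ 0.44871222 -0.22289784  0.1544876 ] 84.07376695318816 [-0.46079979  0.49391907 -3.0347749 ] [-0.18050788  0.01359006  0.04764848]
side [337 210]
top [366 245]
```

View pics/st1.png

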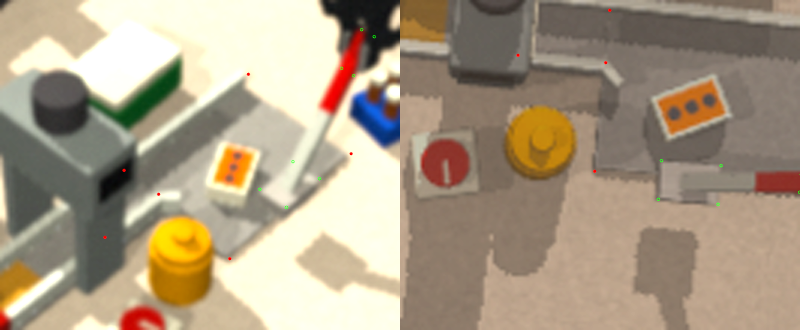

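Request:
send_rows --deltas '[0,0,0,15,0,0,0,0,25,0,0,0,0,27,0,0,0,0,27,0,0,0,0,27,0]'

```text
time: 6.97
eef_pos: [0.4514, -0.225, 0.1318]
tcp_rot: [-2.104, 2.333, -0.001]
ft_force: [-0.8, -0.3, -1.3]
gripper_width: 0.0125
grip_force: 108.0
```

Request:
send_rows --deltas '[0,0,0,1,0,0,0,0,1,0,0,0,0,2,0,0,0,0,2,0,0,0,0,2,0]'

```text
time: 7.38
eef_pos: [0.4512, -0.2249, 0.1294]
tcp_rot: [2.103, -2.333, 0.0]
ft_force: [-0.2, 0.2, -2.5]
gripper_width: 0.0121
grip_force: 108.0
```

Request:
send_rows --deltas '[0,0,0,1,0,0,0,0,2,0,0,0,0,2,0,0,0,0,2,0,0,0,0,2,0]'

```text
time: 7.8
eef_pos: [0.4511, -0.2249, 0.1273]
tcp_rot: [2.103, -2.333, -0.0]
ft_force: [1.0, -0.6, -3.2]
gripper_width: 0.0121
grip_force: 108.0
```

Request:
send_rows --deltas '[0,0,0,1,0,0,0,0,1,0,0,0,0,1,0,0,0,0,1,0,0,0,0,1,0]'

```text
time: 8.22
eef_pos: [0.4512, -0.2249, 0.1263]
tcp_rot: [2.103, -2.333, 0.0]
ft_force: [1.1, -0.2, -3.2]
gripper_width: 0.0121
grip_force: 108.0
```

Request:
send_rows --deltas '[0,0,-8,0,0,0,0,-16,0,0,0,0,-24,0,0,0,0,-31,0,0,0,0,-38,0,0]'

```text
time: 8.63
eef_pos: [0.4899, -0.2288, 0.1261]
tcp_rot: [2.104, -2.333, -0.001]
ft_force: [0.3, -0.3, -1.9]
gripper_width: 0.0124
grip_force: 108.0
```

Request:
send_rows --deltas '[0,0,-7,0,0,0,0,-14,0,0,0,0,-21,0,0,0,0,-27,0,0,0,0,-32,0,0]'

```text
time: 9.05
eef_pos: [0.5216, -0.2323, 0.1262]
tcp_rot: [2.103, -2.333, 0.0]
ft_force: [0.1, 1.2, -2.9]
gripper_width: 0.0123
grip_force: 108.0
```

Request:
send_rows --deltas '[0,0,-3,0,0,0,0,-6,0,0,0,0,-9,0,0,0,0,-10,0,0,0,0,-10,0,0]'

```text
time: 9.47
eef_pos: [0.5311, -0.2333, 0.1264]
tcp_rot: [-2.103, 2.333, -0.001]
ft_force: [-0.4, 0.5, -2.6]
gripper_width: 0.0125
grip_force: 107.9
```

```bash
cat >> h.py <<'E'
def view(f,c,z,half=(70,52)):
    p=robot.camera_params('top'); a=robot.read_camera('top')[:,:,::-1]
    m=proj(p,[(*F(*c),z)])[0].round().astype(int); s=a[m[1]-half[1]:m[1]+half[1],m[0]-half[0]:m[0]+half[0]]
    cv2.imwrite('pics/'+f+'.png',np.clip(cv2.resize(s,None,fx=5.5,fy=5.5,interpolation=cv2.INTER_CUBIC)*1.4,0,255).astype(np.uint8))
    print('u=%d+X/5.5 v=%d+Y/5.5'%(m[0]-half[0],m[1]-half[1]))
def where():
    o=robot.observe();P=o['eef_pos'];x=R.from_rotvec(o['tcp_rot']).apply([1,0,0]);th=np.arctan2(x[1],x[0])+np.pi
    r=P[:2]+.0845*np.array([np.cos(th),np.sin(th)])-FO; t=np.radians(FT)
    print('foot feeder',(r[0]*np.cos(t)+r[1]*np.sin(t)).round(4),(-r[0]*np.sin(t)+r[1]*np.cos(t)).round(4),'z',(P[2]-.118).round(4),'yaw',np.degrees(th)-FT,'f',o['ft_force'].round(1),'t',o['time'])
E
python3 - <<'E'
from h import *
where(); view('t2',(-.08,.02),.02)
E
```

```text
foot feeder -0.0766 0.0379 z 0.0084 yaw 0.020489035933451305 f [-0.4  0.5 -2.6] t 9.4667
u=329+X/5.5 v=175+Y/5.5
```

View pics/t2.png

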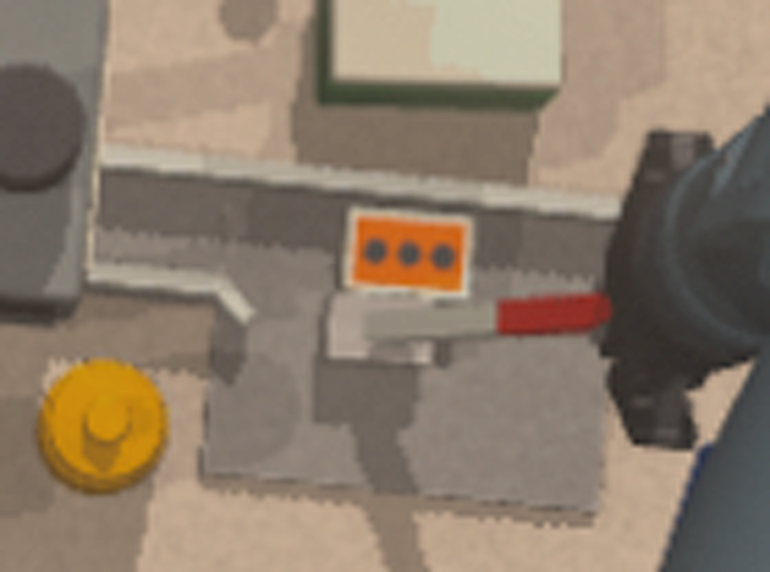

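Request:
send_rows --deltas '[0,0,-1,0,0,0,0,-2,0,0,0,0,-3,0,0,0,0,-4,0,0,0,0,-4,0,0]'

```text
time: 9.93
eef_pos: [0.5348, -0.2336, 0.1263]
tcp_rot: [-2.103, 2.333, -0.0]
ft_force: [-0.5, 1.2, -1.0]
gripper_width: 0.0124
grip_force: 108.1
```

Request:
send_rows --deltas '[0,0,-1,0,0,0,0,-1,0,0,0,0,-1,0,0,0,0,-1,0,0,0,0,-1,0,0]'

```text
time: 10.35
eef_pos: [0.5358, -0.2337, 0.1263]
tcp_rot: [-2.103, 2.333, -0.0]
ft_force: [-1.2, 0.7, -3.3]
gripper_width: 0.0123
grip_force: 108.0
```

Request:
send_rows --deltas '[0,0,-1,0,0,0,0,-1,0,0,0,0,-1,0,0,0,0,-1,0,0,0,0,-1,0,0]'

```text
time: 10.77
eef_pos: [0.5368, -0.2338, 0.1263]
tcp_rot: [-2.103, 2.333, -0.0]
ft_force: [-0.4, -0.5, -2.5]
gripper_width: 0.0124
grip_force: 108.0
```

Request:
send_rows --deltas '[0,0,-1,0,0,0,0,-1,0,0,0,0,-1,0,0,0,0,-1,0,0,0,0,-1,0,0]'

```text
time: 11.18
eef_pos: [0.5378, -0.2339, 0.1263]
tcp_rot: [-2.103, 2.333, -0.0]
ft_force: [-0.9, -0.3, -2.6]
gripper_width: 0.0127
grip_force: 108.0
```

Request:
send_rows --deltas '[0,0,-1,0,0,0,0,-1,0,0,0,0,-1,0,0,0,0,-1,0,0,0,0,-1,0,0]'

```text
time: 11.6
eef_pos: [0.5386, -0.234, 0.1263]
tcp_rot: [2.103, -2.333, -0.0]
ft_force: [-2.0, 0.0, -2.0]
gripper_width: 0.0125
grip_force: 108.1
```

Request:
send_rows --deltas '[0,0,-1,0,0,0,0,-1,0,0,0,0,-1,0,0,0,0,-1,0,0,0,0,-1,0,0]'

```text
time: 12.02
eef_pos: [0.5392, -0.234, 0.1262]
tcp_rot: [2.103, -2.333, -0.001]
ft_force: [-2.9, 0.3, -1.2]
gripper_width: 0.0127
grip_force: 108.1
```

```bash
python3 - <<'E'
from h import *
where(); view('t3',(-.08,.02),.02)
E
```

```text
foot feeder -0.0765 0.0298 z 0.0082 yaw 0.025516859856622887 f [-2.9  0.3 -1.2] t 12.0167
u=329+X/5.5 v=175+Y/5.5
```

View pics/t3.png

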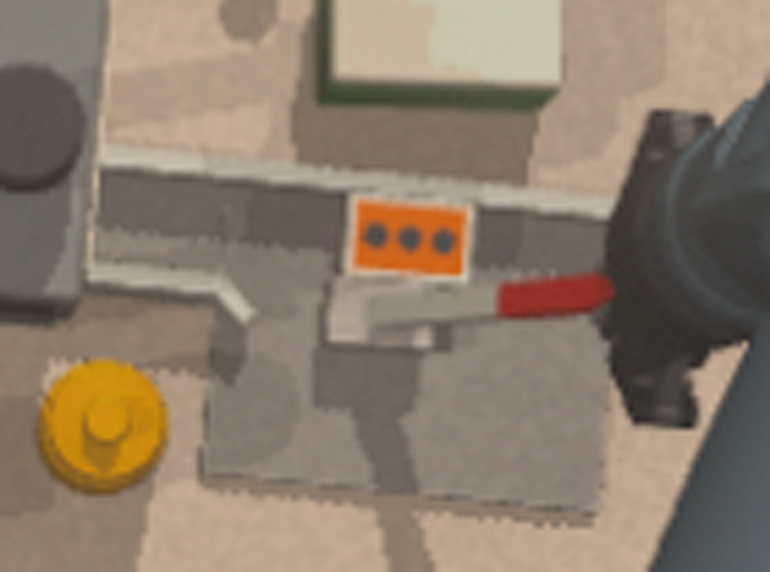

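Request:
send_rows --deltas '[0,0,8,0,0,0,0,14,0,0,0,30,14,0,0,0,60,14,0,0,0,84,14,0,0]'

```text
time: 12.48
eef_pos: [0.5174, -0.318, 0.1269]
tcp_rot: [-2.103, 2.333, -0.005]
ft_force: [1.4, 0.4, -2.6]
gripper_width: 0.0123
grip_force: 108.0
```

Request:
send_rows --deltas '[0,0,0,0,0,0,0,-15,0,0,0,0,-30,0,0,0,0,-44,0,0,0,0,-48,0,0]'

```text
time: 12.9
eef_pos: [0.567, -0.3215, 0.1266]
tcp_rot: [-2.103, 2.332, -0.004]
ft_force: [-0.6, 0.4, -2.4]
gripper_width: 0.0124
grip_force: 108.0
```

Request:
send_rows --deltas '[0,0,0,0,0,0,0,0,0,0,0,-4,0,0,0,0,-8,0,0,0,0,-12,0,0,0]'

```text
time: 13.32
eef_pos: [0.5655, -0.3086, 0.1264]
tcp_rot: [2.103, -2.334, -0.001]
ft_force: [0.3, 0.5, -2.6]
gripper_width: 0.0126
grip_force: 108.0
```

```bash
python3 - <<'E'
from h import *
where(); view('t4',(-.08,.02),.02)
E
```

```text
foot feeder -0.148 -0.0041 z 0.0084 yaw 0.005078252786830717 f [ 0.3  0.5 -2.6] t 13.3167
u=329+X/5.5 v=175+Y/5.5
```

View pics/t4.png

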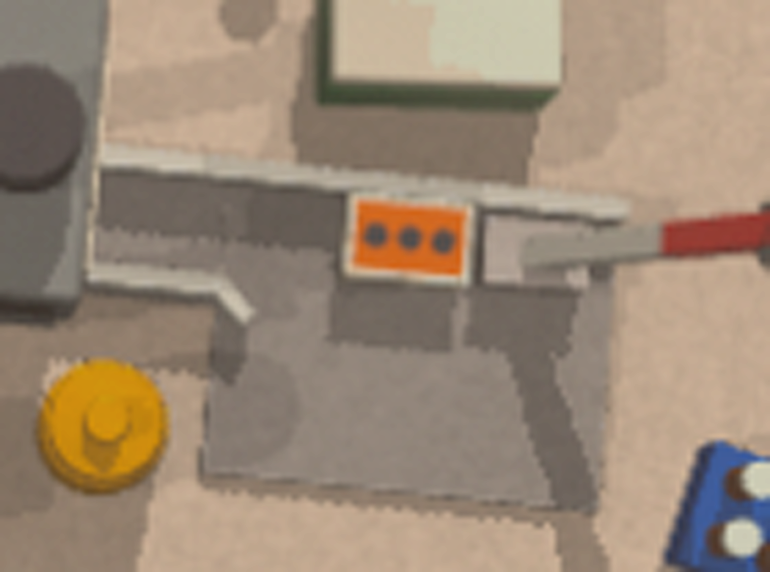

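Request:
send_rows --deltas '[0,-6,0,0,0,0,-14,0,0,0,0,-23,0,0,0,0,-32,0,0,0,0,-41,0,0,0]'

```text
time: 13.78
eef_pos: [0.5704, -0.2674, 0.1264]
tcp_rot: [2.104, -2.333, 0.0]
ft_force: [-0.1, -0.7, -2.3]
gripper_width: 0.0123
grip_force: 108.2
```

Request:
send_rows --deltas '[0,-9,0,0,0,0,-18,0,0,0,0,-27,0,0,0,0,-36,0,0,0,0,-45,0,0,0]'

```text
time: 14.2
eef_pos: [0.5751, -0.2228, 0.1263]
tcp_rot: [2.103, -2.333, 0.0]
ft_force: [0.7, -0.5, -2.4]
gripper_width: 0.0121
grip_force: 108.2
```

Request:
send_rows --deltas '[0,-9,0,0,0,0,-18,0,0,0,0,-27,0,0,0,0,-36,0,0,0,0,-45,0,0,0]'

```text
time: 14.62
eef_pos: [0.5797, -0.1781, 0.1263]
tcp_rot: [2.103, -2.333, 0.0]
ft_force: [0.3, -0.6, -1.8]
gripper_width: 0.0126
grip_force: 108.2
```

```bash
python3 - <<'E'
from h import *
where(); view('t5',(.0,.02),.02)
E
```

```text
foot feeder -0.0166 -0.0047 z 0.0083 yaw 0.023275541245482145 f [ 0.3 -0.6 -1.8] t 14.6167
u=299+X/5.5 v=173+Y/5.5
```

View pics/t5.png

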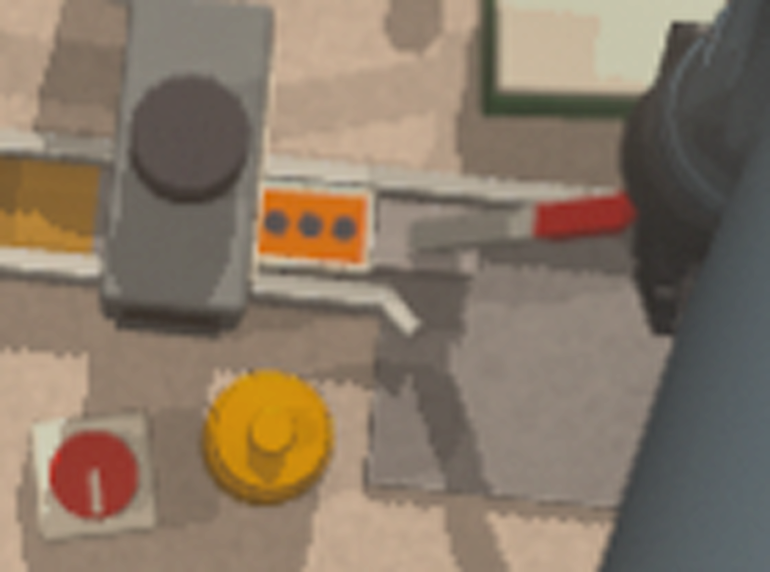

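Request:
send_rows --deltas '[0,-9,0,0,0,0,-18,0,0,0,0,-27,0,0,0,0,-36,0,0,0,0,-45,0,0,0]'

```text
time: 15.08
eef_pos: [0.5843, -0.1332, 0.1262]
tcp_rot: [2.103, -2.333, -0.0]
ft_force: [0.4, -0.8, -3.4]
gripper_width: 0.0123
grip_force: 108.1
```

Request:
send_rows --deltas '[0,-9,0,0,0,0,-18,0,0,0,0,-27,0,0,0,0,-36,0,0,0,0,-45,0,0,0]'

```text
time: 15.5
eef_pos: [0.589, -0.0885, 0.1263]
tcp_rot: [2.103, -2.333, 0.0]
ft_force: [0.1, -0.7, -3.2]
gripper_width: 0.0122
grip_force: 108.1
```

Request:
send_rows --deltas '[0,-7,0,0,0,0,-14,0,0,0,0,-20,0,0,0,0,-25,0,0,0,0,-28,0,0,0]'

```text
time: 15.92
eef_pos: [0.592, -0.061, 0.1264]
tcp_rot: [-2.104, 2.333, -0.0]
ft_force: [-0.0, -0.5, -2.7]
gripper_width: 0.0122
grip_force: 108.1
```

```bash
cat >> h.py <<'E'
def orange():
    p=robot.camera_params('top'); a=cv2.cvtColor(robot.read_camera('top'),cv2.COLOR_RGB2HSV)
    out={}
    t=np.radians(FT)
    S=.001
    X=np.arange(.10,.215,S); Y=np.arange(-.023,.023,S)
    g=np.array([(*F(x,y),.028) for x in X for y in Y]); u=proj(p,g).round().astype(int)
    h=a[u[:,1],u[:,0]].reshape(len(X),len(Y),3).astype(int)
    j=len(Y)//2
    for x,r in zip(X[::3],h[::3]): print(int(round(x*1000)),[tuple(map(int,r[k])) for k in (j-8,j+8)],end=' ')
    print()
E
python3 - <<'E'
from h import *
where(); orange()
E
```

```text
foot feeder 0.1011 -0.0047 z 0.0084 yaw 0.045729020044419144 f [-0.  -0.5 -2.7] t 15.9167
100 [(20, 24, 64), (17, 25, 72)] 103 [(17, 27, 65), (19, 28, 73)] 106 [(20, 23, 68), (21, 25, 72)] 109 [(17, 25, 71), (17, 25, 72)] 112 [(17, 25, 71), (15, 28, 72)] 115 [(19, 28, 73), (17, 25, 72)] 118 [(19, 28, 73), (17, 25, 72)] 121 [(20, 31, 74), (19, 28, 73)] 124 [(19, 28, 74), (19, 28, 72)] 127 [(19, 28, 73), (17, 25, 72)] 130 [(17, 25, 90), (18, 30, 85)] 133 [(12, 152, 111), (13, 86, 86)] 136 [(10, 98, 81), (13, 204, 136)] 139 [(7, 36, 63), (14, 225, 144)] 142 [(7, 36, 63), (14, 225, 144)] 145 [(12, 170, 114), (14, 225, 144)] 148 [(14, 217, 140), (14, 228, 144)] 151 [(14, 225, 144), (14, 228, 144)] 154 [(10, 74, 72), (14, 223, 144)] 157 [(10, 82, 75), (14, 228, 144)] 160 [(10, 108, 85), (14, 221, 144)] 163 [(13, 193, 123), (14, 227, 144)] 166 [(14, 217, 142), (14, 223, 144)] 169 [(10, 130, 94), (14, 222, 145)] 172 [(9, 40, 64), (14, 221, 144)] 175 [(11, 146, 103), (14, 222, 145)] 178 [(14, 215, 139), (14, 225, 144)] 181 [(14, 207, 144), (15, 138, 144)] 184 [(20, 48, 142), (22, 47, 142)] 187 [(19, 76, 101), (18, 100, 105)] 190 [(17, 151, 83), (18, 172, 110)] 193 [(17, 147, 83), (18, 172, 114)] 196 [(18, 152, 82), (18, 172, 114)] 199 [(10, 137, 67), (6, 160, 89)] 202 [(2, 178, 102), (3, 184, 104)] 205 [(3, 181, 107), (3, 179, 108)] 208 [(3, 180, 106), (3, 186, 107)] 211 [(7, 84, 91), (3, 178, 112)] 214 [(14, 67, 126), (11, 74, 100)]
```

Request:
send_rows --deltas '[0,-3,0,0,0,0,-6,0,0,0,0,-8,0,0,0,0,-10,0,0,0,0,-11,0,0,0]'

```text
time: 16.38
eef_pos: [0.5929, -0.0505, 0.1262]
tcp_rot: [2.103, -2.333, -0.0]
ft_force: [-0.3, -1.7, -2.5]
gripper_width: 0.0125
grip_force: 108.1
```

Request:
send_rows --deltas '[0,-0.5,0,0,0,0,-1,0,0,0,0,-1,0,0,0,0,-1,0,0,0,0,-1,0,0,0]'

```text
time: 16.8
eef_pos: [0.593, -0.0496, 0.1263]
tcp_rot: [-2.103, 2.334, 0.0]
ft_force: [0.1, -0.5, -3.0]
gripper_width: 0.0124
grip_force: 108.1
```

Request:
send_rows --deltas '[0,-0.5,0,0,0,0,-1,0,0,0,0,-1,0,0,0,0,-1,0,0,0,0,-1,0,0,0]'

```text
time: 17.22
eef_pos: [0.5932, -0.0486, 0.1262]
tcp_rot: [-2.103, 2.333, 0.0]
ft_force: [0.8, -0.1, -3.1]
gripper_width: 0.0126
grip_force: 108.1
```

```bash
python3 - <<'E'
from h import *
where(); orange()
E
```

```text
foot feeder 0.1136 -0.0046 z 0.0082 yaw 0.027697758797756933 f [ 0.8 -0.1 -3.1] t 17.2167
100 [(20, 24, 63), (19, 28, 72)] 103 [(17, 28, 64), (17, 25, 71)] 106 [(17, 26, 68), (20, 22, 71)] 109 [(19, 29, 71), (20, 22, 71)] 112 [(20, 22, 70), (17, 25, 71)] 115 [(17, 25, 72), (17, 25, 71)] 118 [(21, 25, 72), (17, 25, 72)] 121 [(19, 28, 73), (17, 25, 72)] 124 [(19, 28, 73), (21, 25, 71)] 127 [(17, 24, 73), (17, 25, 72)] 130 [(17, 25, 90), (20, 27, 85)] 133 [(14, 39, 111), (13, 29, 80)] 136 [(13, 39, 117), (13, 41, 111)] 139 [(18, 39, 117), (14, 45, 108)] 142 [(18, 76, 138), (14, 129, 142)] 145 [(13, 177, 143), (14, 212, 143)] 148 [(13, 188, 122), (14, 225, 144)] 151 [(11, 130, 92), (14, 221, 144)] 154 [(10, 84, 76), (14, 230, 143)] 157 [(11, 145, 100), (14, 223, 144)] 160 [(13, 211, 138), (14, 223, 144)] 163 [(13, 188, 121), (14, 230, 143)] 166 [(11, 96, 80), (14, 225, 144)] 169 [(9, 40, 64), (14, 221, 144)] 172 [(10, 85, 75), (14, 223, 144)] 175 [(13, 211, 140), (14, 220, 144)] 178 [(14, 225, 144), (14, 221, 144)] 181 [(10, 140, 100), (14, 222, 145)] 184 [(10, 73, 73), (14, 223, 144)] 187 [(10, 86, 77), (14, 225, 144)] 190 [(13, 189, 124), (14, 223, 145)] 193 [(14, 179, 141), (14, 227, 144)] 196 [(21, 42, 141), (16, 93, 142)] 199 [(11, 63, 85), (6, 120, 91)] 202 [(3, 177, 101), (2, 179, 104)] 205 [(2, 183, 106), (3, 183, 107)] 208 [(3, 185, 105), (2, 181, 107)] 211 [(8, 85, 90), (3, 179, 111)] 214 [(14, 65, 125), (10, 74, 100)]
```

Request:
send_rows --deltas '[0,-0.5,0,0,0,0,-1,0,0,0,0,-1,0,0,0,0,-1,0,0,0,0,-1,0,0,0]'

```text
time: 17.68
eef_pos: [0.5933, -0.0477, 0.1263]
tcp_rot: [2.103, -2.333, 0.0]
ft_force: [-0.9, -1.5, -2.6]
gripper_width: 0.0125
grip_force: 108.1
```

Request:
send_rows --deltas '[0,-0.5,0,0,0,0,-0.8,0,0,0,0,-0.8,0,0,0,0,-0.8,0,0,0,0,-0.8,0,0,0]'

```text
time: 18.1
eef_pos: [0.5934, -0.0473, 0.1265]
tcp_rot: [2.103, -2.333, 0.001]
ft_force: [-1.3, -4.2, -0.8]
gripper_width: 0.0121
grip_force: 108.3
```

Request:
send_rows --deltas '[0,5,0,0,0,0,20,0,0,0,0,45,0,0,0,0,70,0,0,0,0,95,0,0,0]'

```text
time: 18.52
eef_pos: [0.5835, -0.1412, 0.126]
tcp_rot: [-2.104, 2.331, 0.002]
ft_force: [0.4, -0.5, -2.0]
gripper_width: 0.0127
grip_force: 108.0
```

Request:
send_rows --deltas '[0,20,0,0,0,0,35,0,0,0,0,40,0,0,0,0,40,0,-20,0,0,40,0,-50,0]'

```text
time: 18.93
eef_pos: [0.5768, -0.1795, 0.173]
tcp_rot: [2.102, -2.332, -0.013]
ft_force: [0.6, -0.3, -2.1]
gripper_width: 0.0124
grip_force: 107.9
```

Request:
send_rows --deltas '[0,0,0,-30,0,0,0,0,-60,0,0,0,0,-65,0,0,0,0,-65,0,0,0,0,-65,0]'

```text
time: 19.35
eef_pos: [0.5795, -0.1804, 0.2404]
tcp_rot: [-2.104, 2.332, 0.001]
ft_force: [-0.5, 0.1, -3.1]
gripper_width: 0.0125
grip_force: 108.1
```

```bash
python3 - <<'E'
from h import *
where(); orange()
plan([(.45,-.21,.237,-96),(.39,-.05,.237,-100),(.40,.10,.237,-112),(.4085,.252,.237,-114.3),(.4085,.252,.137,-114.3)])
E
```

```text
foot feeder -0.0189 -0.0046 z 0.1224 yaw 0.06990701911217911 f [-0.5  0.1 -3.1] t 19.35
100 [(19, 30, 69), (17, 29, 79)] 103 [(23, 29, 70), (19, 26, 77)] 106 [(19, 28, 74), (17, 29, 78)] 109 [(17, 29, 78), (15, 26, 78)] 112 [(17, 29, 78), (15, 26, 78)] 115 [(17, 29, 79), (15, 26, 78)] 118 [(19, 26, 78), (19, 26, 78)] 121 [(17, 29, 78), (15, 26, 79)] 124 [(20, 29, 79), (20, 29, 78)] 127 [(21, 32, 79), (17, 30, 77)] 130 [(18, 26, 97), (21, 28, 91)] 133 [(13, 39, 78), (15, 33, 78)] 136 [(15, 43, 72), (14, 38, 73)] 139 [(17, 50, 92), (16, 45, 73)] 142 [(27, 34, 143), (16, 104, 152)] 145 [(12, 153, 153), (13, 190, 154)] 148 [(14, 224, 154), (14, 228, 153)] 151 [(11, 138, 107), (14, 222, 153)] 154 [(9, 82, 81), (14, 224, 154)] 157 [(10, 122, 100), (14, 220, 154)] 160 [(13, 204, 146), (14, 224, 154)] 163 [(14, 220, 154), (14, 222, 154)] 166 [(10, 126, 101), (14, 222, 154)] 169 [(9, 47, 71), (14, 222, 154)] 172 [(10, 82, 81), (14, 222, 154)] 175 [(13, 211, 150), (14, 217, 155)] 178 [(14, 224, 154), (14, 222, 154)] 181 [(13, 186, 130), (14, 224, 154)] 184 [(11, 111, 92), (14, 220, 154)] 187 [(10, 70, 77), (14, 219, 154)] 190 [(13, 185, 131), (14, 219, 155)] 193 [(14, 218, 151), (14, 222, 154)] 196 [(17, 81, 152), (14, 179, 154)] 199 [(14, 74, 121), (8, 88, 101)] 202 [(3, 166, 112), (3, 179, 111)] 205 [(3, 181, 114), (2, 180, 115)] 208 [(3, 179, 114), (3, 183, 114)] 211 [(7, 86, 98), (3, 182, 119)] 214 [(13, 65, 134), (12, 74, 107)] 
from [ 0.5787 -0.1802  0.2393] -95.89942757421001
[np.float64(42.9), np.float64(125.0), np.float64(2.3)] 0.002
[np.float64(-152.9), np.float64(76.4), np.float64(0.0)] 0.07
[np.float64(-149.4), np.float64(16.3), np.float64(0.0)] 0.209
[np.float64(-144.1), np.float64(49.0), np.float64(0.0)] 0.04
[np.float64(-0.0), np.float64(0.0), np.float64(100.0)] 0.0
```

Cassette home against the stop. Now I'll carry the stick back to the pad.

Request:
send_rows --deltas '[0,43,125,2,0,0,43,125,2,0,0,43,125,2,0,0,43,125,2,0,0,43,125,2,0]'

```text
time: 19.82
eef_pos: [0.4464, -0.2098, 0.2368]
tcp_rot: [2.099, -2.335, -0.01]
ft_force: [-0.8, 0.2, -2.9]
gripper_width: 0.0125
grip_force: 108.7
```

Request:
send_rows --deltas '[0,-153,76,0,0.07,0,-153,76,0,0.07,0,-153,76,0,0.07,0,-153,76,0,0.07,0,-153,76,0,0.07]'

```text
time: 20.23
eef_pos: [0.3874, -0.045, 0.2379]
tcp_rot: [2.028, -2.399, -0.011]
ft_force: [-1.2, -0.8, -3.2]
gripper_width: 0.0123
grip_force: 108.8
```

Request:
send_rows --deltas '[0,-149,16,0,0.21,0,-149,16,0,0.21,0,-149,16,0,0.21,0,-149,16,0,0.21,0,-149,16,0,0.21]'

```text
time: 20.65
eef_pos: [0.4008, 0.1057, 0.2384]
tcp_rot: [-1.77, 2.593, 0.008]
ft_force: [-0.8, -0.6, -2.7]
gripper_width: 0.0123
grip_force: 108.8
```

Request:
send_rows --deltas '[0,-144,49,0,0.04,0,-144,49,0,0.04,0,-144,49,0,0.04,0,-144,49,0,0.04,0,-144,49,0,0.04]'

```text
time: 21.07
eef_pos: [0.4095, 0.2557, 0.2379]
tcp_rot: [-1.713, 2.633, 0.005]
ft_force: [0.2, -0.6, -2.3]
gripper_width: 0.0124
grip_force: 108.8
```

Request:
send_rows --deltas '[0,0,0,30,0,0,0,0,60,0,0,0,0,90,0,0,0,0,98,0,0,0,0,98,0]'

```text
time: 21.48
eef_pos: [0.4065, 0.2491, 0.1381]
tcp_rot: [1.701, -2.632, -0.002]
ft_force: [-1.0, -0.1, -1.9]
gripper_width: 0.0122
grip_force: 108.6
```

Request:
send_rows --deltas '[0,0,0,2,0,0,0,0,4,0,0,0,0,4,0,0,0,0,4,0,0,0,0,4,0]'

```text
time: 21.9
eef_pos: [0.4102, 0.2508, 0.1384]
tcp_rot: [-1.704, 2.637, -0.001]
ft_force: [0.3, 0.1, -2.8]
gripper_width: 0.0121
grip_force: 108.6
```

```bash
python3 - <<'E'
from h import *
o=robot.observe();print(o['ft_force']);plan([(.4085,.252,.127,-114.3),(.4085,.252,.122,-114.3)])
E
```

```text
[ 0.25341927  0.09907908 -2.82574421]
from [0.4102 0.2508 0.1384] -114.27321817445396
[np.float64(-0.4), np.float64(2.0), np.float64(11.4)] 0.0
[np.float64(-0.0), np.float64(-0.0), np.float64(5.0)] 0.0
```

Request:
send_rows --deltas '[0,0,0,5,0,0,0,0,10,0,0,0,0,13,0,0,0,0,13,0,0,0,0,13,0]'

```text
time: 22.32
eef_pos: [0.4088, 0.2503, 0.1238]
tcp_rot: [1.704, -2.638, -0.0]
ft_force: [1.1, 0.1, -1.7]
gripper_width: 0.0125
grip_force: 108.8
```

Request:
send_rows --deltas '[0,0,0,1,0,0,0,0,2,0,0,0,0,2,0,0,0,0,2,0,0,0,0,2,0]'

```text
time: 22.73
eef_pos: [0.4093, 0.2505, 0.1223]
tcp_rot: [-1.705, 2.639, -0.0]
ft_force: [0.2, -0.7, -2.7]
gripper_width: 0.0121
grip_force: 108.8
```

Request:
send_rows --deltas '[0,0,0,1,0,0,0,0,1,0,0,0,0,1,0,0,0,0,1,0,0,0,0,1,0]'

```text
time: 23.15
eef_pos: [0.4095, 0.2504, 0.1215]
tcp_rot: [-1.705, 2.639, -0.001]
ft_force: [-0.4, -2.3, 1.0]
gripper_width: 0.0122
grip_force: 109.4
```

Request:
send_rows --deltas '[0,0,0,0.5,0,0,0,0,0.5,0,0,0,0,0.5,0,0,0,0,0.5,0,0,0,0,0.5,0]'

```text
time: 23.57
eef_pos: [0.4095, 0.2502, 0.1214]
tcp_rot: [-1.704, 2.638, -0.001]
ft_force: [-1.2, -2.0, 4.1]
gripper_width: 0.0122
grip_force: 110.2
```

Request:
send_rows --deltas '[0,0,0,0,0,0,0,0,0,0,0,0,0,0,0,0,0,0,0,0,0,0,0,0,0]' --newtons 20

```text
time: 23.98
eef_pos: [0.4095, 0.2503, 0.1214]
tcp_rot: [-1.704, 2.638, -0.001]
ft_force: [-1.6, -3.3, 5.2]
gripper_width: 0.0126
grip_force: 110.2
```

Request:
send_rows --deltas '[0.3,0,0,0,0,0.6,0,0,0,0,1,0,0,0,0,1,0,0,0,0,1,0,0,0,0]'

```text
time: 24.4
eef_pos: [0.4093, 0.2506, 0.1207]
tcp_rot: [-1.705, 2.639, 0.0]
ft_force: [0.1, 0.9, 0.1]
gripper_width: 0.0719
grip_force: 0.0
```

Request:
send_rows --deltas '[1,0,0,0,0,1,0,0,0,0,1,0,0,-10,0,1,0,0,-30,0,1,0,0,-60,0]'

```text
time: 24.82
eef_pos: [0.4072, 0.2495, 0.1791]
tcp_rot: [1.702, -2.634, -0.001]
ft_force: [1.3, 0.2, 0.7]
gripper_width: 0.0852
grip_force: 0.0
```

Request:
send_rows --deltas '[1,0,0,-30,0,1,0,0,-60,0,1,0,0,-60,0,1,0,0,-60,0,1,0,0,-60,0]'

```text
time: 25.23
eef_pos: [0.4092, 0.2504, 0.2403]
tcp_rot: [1.705, -2.639, 0.0]
ft_force: [0.3, -0.2, -0.0]
gripper_width: 0.0854
grip_force: 0.0
```

```bash
python3 - <<'E'
from h import *
def redc(n,im):
    h=cv2.cvtColor(im,cv2.COLOR_RGB2HSV); m=(((h[...,0]<6)|(h[...,0]>174))&(h[...,1]>150)&(h[...,2]>60)).astype(np.uint8)
    k,l,s,c=cv2.connectedComponentsWithStats(m)
    print(n,[(s[i].tolist(),c[i].round(1).tolist()) for i in range(1,k) if s[i][4]>40])
    m=((h[...,0]>100)&(h[...,0]<125)&(h[...,1]>120)).astype(np.uint8)
    k,l,s,c=cv2.connectedComponentsWithStats(m)
    print(' blue',[s[i].tolist() for i in range(1,k) if s[i][4]>200])
o=robot.observe();P=o['eef_pos'];print(P,o['ft_force'])
t=np.radians(65.7)
q=stickpts(.4095+.083*np.cos(t),.2504+.083*np.sin(t),65.7,.003)
for n in ('wrist','top','side'):
    im,p=save(n,'e_'+n); redc(n,im); print(' pred',proj(p,q).round().tolist(),'padc',proj(p,[(.4435,.325,.003)]).round())
E
```

```text
[0.40918556 0.25044012 0.24031825] [ 0.32923598 -0.18010685 -0.03446999]
wrist [([104, 0, 57, 47, 2047], [131.9, 21.9]), ([1, 149, 75, 37, 1102], [38.4, 167.0]), ([612, 150, 28, 51, 1007], [628.5, 174.6]), ([304, 221, 26, 58, 1404], [316.8, 248.2]), ([67, 469, 17, 11, 86], [76.2, 475.4])]
 blue [[250, 218, 134, 125, 10056], [500, 302, 114, 91, 6712]]
 pred [[334.0, 315.0], [299.0, 315.0], [299.0, 264.0], [334.0, 264.0], [327.0, 251.0], [306.0, 251.0], [329.0, 230.0], [304.0, 230.0]] padc [[316. 281.]]
top [([190, 175, 21, 19, 184], [199.8, 183.8]), ([287, 196, 7, 25, 93], [290.1, 208.0]), ([308, 252, 16, 15, 166], [315.4, 258.5]), ([231, 282, 9, 10, 53], [234.2, 286.5])]
 blue [[201, 250, 21, 16, 244]]
 pred [[202.0, 275.0], [207.0, 264.0], [225.0, 272.0], [220.0, 283.0], [229.0, 287.0], [232.0, 281.0], [235.0, 291.0], [238.0, 285.0]] padc [[216. 274.]]
side [([178, 262, 29, 36, 462], [192.0, 279.3]), ([257, 264, 18, 17, 119], [265.7, 272.1]), ([312, 272, 15, 13, 131], [318.8, 277.8]), ([277, 312, 23, 28, 259], [288.0, 325.5]), ([348, 369, 47, 25, 631], [371.0, 381.5])]
 blue [[389, 199, 37, 19, 323], [238, 340, 53, 49, 1573], [244, 444, 62, 36, 1799]]
 pred [[257.0, 369.0], [251.0, 358.0], [271.0, 349.0], [276.0, 360.0], [290.0, 328.0], [287.0, 323.0], [299.0, 316.0], [296.0, 311.0]] padc [[265. 362.]]
```

```bash
python3 -c "
from workcell import robot
print(robot.close_job())"
```

```text
the job is handed in; nothing more can be done
None
```

The cassette is home against the end stop, and the stick is standing upright on the blue pad, released. I handed the job in at about 25 s of the 72 s allowed; the hand-in returned no verdict.

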